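Renew the intake filter of an inclined compressor cylinder and lock its cover

ROBOT

A 6-joint arm with a two-finger parallel gripper is mounted at the origin on a cart in front of the work surface, level with it; the furniture and walls round the work are solid. World frame = base frame: x ahead of the robot, y to its left, z up, the work surface at z = 0. Lengths are in mm, angles in rad, forces in N, time in s.
With the tool pointing down it reaches from about 325 to 850 mm from the base axis. Payload 4.4 kg.
Tool frame: the origin (TCP) lies midway between the tips of the shut fingers; the grasp point (between the pads) lies env.grip_depth behind it (env.grip_depth is the distance from the TCP to the grasp point, in mm); z points along the fingers, y is the line along which they close (so a half turn about z gives the same grasp; the last joint's range is limited). The gripper opens to 94 mm and grips with 3 to 60 N. Pads are 16 mm wide; open, the fingers measure 119 mm over their backs; the gripper's body (75 mm by 177 mm) begins 78 mm behind the grasp point.
Start: joints at [-1.44, 0.207, 1.542, -0, 1.393, -0.15], TCP at [159.886, -552.326, 205.447] pointing down, gripper open.
Joint ranges: [-2.73, 2.73], [-0.86, 2.22], [0.23, 2.46], [-1.11, 4.25], [0.08, 2.63], [-2.82, 2.82]. Speed limits (rad/s): [2.79, 2.79, 3.14, 3.14, 3.14, 3.14].

INTERFACE

Orientations are given as a unit quaternion [w, x, y, z].
In Python, from cell import env gives the robot as it stands. The module is installed in compiled form; this text tells all that it offers.
- The arm moves only by the tool play_rows, never from a script. Its argument "targets" is a list of rows, each an object of numbers: "tx", "ty", "tz": the shift along the tool's x, y, z in m; "wx", "wy", "wz": the turn, a rotation vector about the tool's x, y, z in rad; "grip": the finger opening in m, from 0 to 0.094. In form: [{"tx": .., "ty": .., "tz": .., "wx": .., "wy": .., "wz": .., "grip": ..}, ...]. A call has 1 to 12 rows; each row shifts and turns the commanded pose from where the row before left it, along the tool's axes as they then stand; what a row does not reach is not made up. A row lasts 1/8 s, in which the tool goes at most 62.5 mm and 10.7 degrees, less where a joint would pass 70% of its speed; a pose out of reach is approached as far as the arm can. A call with a gripper value outside its range is refused whole. The fingers move at their own pace and stop on an object; "newtons" is the grip in N (left out, the last holds). Time passes only in rows, so rows that do not move let the fingers close. It gives the time, the measured TCP pose, the force, the opening and the grip force at its end, in the units of the state.
- env.get_obs(): the state, without advancing time (a new reading comes with each control period).
- env.read_camera(name): name is "side" or "top" or "wrist"; returns the picture (420x560x3 uint8, red, green, blue); there is no depth.
- env.camera_model(name): a dict with "fx", "fy", "cx", "cy" (pixels), "pose" (4x4, takes a point from camera to world coordinates); the wrist camera has in their place "tool_from_camera" (4x4, takes a point from camera to tool coordinates, whose origin is the TCP and whose axes are the flange's). Camera axes: x right, y up, looking along -z (the intrinsics and any distortion apply to the point x, -y, -z); pixel columns grow to the right and rows downward; lengths in mm; the calibration is good to about 2 mm. A picture is of the moment at which its call begins: read the wrist's pose just before it. camera_model takes no time and is no camera call.
- env.finish_job(): hands the job in; it is judged then, once.
Trained networks look in the newest picture that a camera, given by its name, has taken for a name from the list of things; names that differ only in an ending like _2 or _b are one class to them, and where a whole thing is asked for, a point or a joint stands for the part that bears it (a point fixed in the world has none). Each returns a list of dicts, best first, with "conf" (0 to 1); they miss things now and then, are a little off and sometimes report something else, mostly with a low value. They report only what shows in the picture. A call takes as long as a camera call.
- env.search_frame(camera, thing): "box" ([left, top, right, bottom] in pixels, round what is visible of it).
- env.masks_of(camera, thing): "pixels" (420x560 bool, what is visible of it) and "box" ([left, top, right, bottom] in pixels, round what is visible of it).
- env.pinpoint(camera, thing): "location" ([row, column] in pixels: a listed point, or the origin of a listed thing).
The state is a dict: "time": time; "joint_positions": joint angles; "qvel": joint speeds; "joint_torque": joint torques, N m; "eef_pos": TCP position; "tool_rot": TCP orientation; "ft_force": force on the tool from outside, world axes, zero at the start; "torque": the same for the moment, N m; "finger_gap": opening from 0.0 (shut) to 1.0 (fully open); "grip_force": force on a finger pad.
Only numpy, scipy, OpenCV 4.12 (cv2) and the standard library are available. Lean on these libraries where they do the work, as an engineer would, in place of code of your own. Each camera call takes 0.05 s, during which the arm holds its last target. There are 200 camera calls.

TASK

Fit the clean cream-and-orange filter element onto the sprung seat of the compressor's sloping intake, open end down over the boss. Then put the blue cover over it, feel for the gaps in the bayonet collar, press it down against the spring and turn it clockwise (seen from outside, looking at its grip) under the tabs until it meets the stop, and let it spring up into its notches so that it stays locked on; leave the dirty element and the other things on the bench where they are.

Things in the scene. Friction and masses are not known exactly. Their poses are not given: they have to be found in the camera images.
- filter_base: round dark steel intake flange, 76 mm across, on the head of the inclined finned compressor cylinder bolted to the bench. Origin: centre of its upper face, 125 mm over the bench; z points out along the intake's axis, leaning 25 degrees from vertical, towards the robot and its right (this frame tells exactly); x up the slope. On it stand the bayonet collar and the sprung seat.
- collar_top (a point): centre of the top of the steel bayonet collar, on the axis 20 mm above the flange face, axes as the flange's. Collar radius 24.5 mm, top edge bevelled. Three tabs on it reach out to 28.5 mm radius, tops level with it; three 36 degree gaps between them, 120 apart. Clamped at an unknown angle: a gap's centre is anywhere within 29 degrees either way of +x. Does not turn in use.
- tab_underside (a point): on the axis 13.5 mm above the flange face, axes as the flange's: the height of the ridges under the tabs. Clockwise from each gap (seen from outside, looking along -z) a tab's underside is a ridge 8 degrees wide at this height, then a notch 26 degrees wide and 2.5 mm higher, then a solid stop. From mid gap to mid notch is 39 degrees clockwise.
- seat_top (a point): centre of the upper face of the sprung seat as it stands free, on the axis 30 mm above the flange face, axes as the flange's; a black rubber disc of 22 mm radius with a bevelled steel boss of 14.5 mm radius, 12 mm high, on it. It yields along -z by up to 9.5 mm: 2 N at first, then 1 N more per mm.
- new_element: the filter element to fit: a cylinder 42 mm across and 50 mm high, clean cream pleated paper between orange end caps, 90 g; hollow (bore 32 mm, 45 mm deep), open below and closed above. Stands upright; origin: centre of its underside, z up. Can be gripped across its sides.
- cover: blue plastic intake cover, a deep cap standing on its open end, 160 g; 67 mm across (73 at the flared rim), 75 mm high without its wing grip. Origin: centre of the rim, z up. Inside: 30 mm radius (33 at the rim, narrowing over 6 mm), ceiling 71 mm above the rim. On the intake its rim is 9 mm above the flange face when the ceiling meets the fitted element, 4 mm when locked.
- cover_grip (a point): middle of the cover's wing grip, 88.5 mm above the rim on its axis, axes as the cover's. The grip is 46 mm long (x), 18 mm thick (y), from 75 to 102 mm above the rim; pinch it across y.
- cover_lugs (a point): on the cover's axis 8 mm above the rim, axes as the cover's: height of the undersides of its three inner lugs, at 0, 120 and 240 degrees from its +x (a yellow tick outside marks each). A lug is 20 degrees wide, 4 mm high and reaches in to 25.5 mm radius. Rim above flange: 12 mm with lugs standing on the tabs, 1.5 mm or less to pass under the ridges.
- old_element: the worn-out element, same size and form as the new one but sooty grey paper and black end caps; stays where it stands. Origin: centre of its underside.
- screwdriver: loose screwdriver with a black handle, 232 mm long, lying at the front; stays. Origin: centre of its underside
- wrench: loose steel adjustable wrench, 226 mm long; stays. Origin: centre of its underside
- tape_roll: loose roll of masking tape, 105 mm across, 24 mm high; stays. Origin: centre of its underside
- screw_tin: loose food tin of screws, 75 mm across, 58 mm high; stays. Origin: centre of its underside
- tape_measure: loose yellow tape measure, 36 x 79 x 62 mm; stays. Origin: centre of its underside
- mug: loose white mug, 97 mm high; stays. Origin: centre of its underside
- pencil: loose yellow pencil, 173 mm long, at the front edge; stays. Origin: centre of its underside

How it is judged (in metres and radians):
On the way:
1. the new element stands home on the sprung seat, over its boss and square to the axis, before the cover goes on (x of new_element in the frame of filter_base between -0.004 and 0.004 m and y of new_element in the frame of filter_base between -0.004 and 0.004 m and z of new_element in the frame of filter_base between 0.027 and 0.0325 m and angle between the z axis of new_element and the z axis of filter_base, either way round below 0.08 rad and angle between new_element's own z axis and vertical below 1.2 rad and distance between cover and filter_base above 0.12 m and contact force between the fingers and new_element below 0.2 N), for 0.2 s.
At the end, for the whole second after the job is handed in: New element on the seat inside the cover: within 4 mm of the axis, square, underside 20 to 30 mm above the flange face. Cover let go, at rest, lugs sprung into the notches: centred within 3 mm, square within 0.06 rad, rim 2.6 to 5.4 mm above the flange face (x of new_element in the frame of filter_base between -0.004 and 0.004 m and y of new_element in the frame of filter_base between -0.004 and 0.004 m and z of new_element in the frame of filter_base between 0.02 and 0.03 m and x of cover in the frame of filter_base between -0.003 and 0.003 m and y of cover in the frame of filter_base between -0.003 and 0.003 m and z of cover in the frame of filter_base between 0.0026 and 0.0054 m and angle between the z axis of cover and the z axis of filter_base, either way round below 0.06 rad and angle between the z axis of new_element and the z axis of filter_base, either way round below 0.08 rad and angle between new_element's own z axis and vertical below 1.2 rad and linear speed of each of cover, new_element below 0.01 m/s and angular speed of cover below 0.1 rad/s); the robot touches nothing.
It fails at once if the old element or another thing on the bench is shifted by more than 30 mm or the old element is tipped (distance of any of old_element, screwdriver, wrench, tape_roll, screw_tin, tape_measure, mug, pencil from where it was at the start of the episode above 0.03 m or angle between old_element's own z axis and vertical above 0.4 rad).
It also fails if it takes over 64 s, if anything falls off the work surface, if the arm or the gripper's body presses on something with over 40 N, if the wrist force passes 120 N, or if a joint passes its speed limit or range.

## Working session

There is one attempt and no reset: what is moved stays moved. The work goes in short steps, Python scripts to look and compute and a tool call to move; the robot and the scene stay as the last step left them, time stands still between calls to the robot, and variables do not carry over. Pictures are saved under pics/ and viewed, at most 10 in all, crops included, and the job is handed in when it is done.

Besides the shell and the picture viewer there is one more tool, called after "Call:" by a JSON object that holds its "api" and its "payload". play_rows: Moves the arm, as the interface text tells. Its arguments: {"type":"object","properties":{"targets":{"type":"array"},"newtons":{"type":"number"}},"required":["targets"]}

```bash
mkdir -p pics
cat > h.py <<'E'
import numpy as np, cv2
from scipy.spatial.transform import Rotation as R
from cell import env
def q2R(q): return R.from_quat([q[1],q[2],q[3],q[0]]).as_matrix()
def toolpose():
    o=env.get_obs(); T=np.eye(4); T[:3,:3]=q2R(o['tool_rot']); T[:3,3]=o['eef_pos']; return T
def cam(name,T=None):
    m=env.camera_model(name)
    P=np.array(m['pose']) if 'pose' in m else (toolpose() if T is None else T)@np.array(m['tool_from_camera'])
    return m,P
def ray(name,rc,T=None):
    m,P=cam(name,T); r,c=rc
    d=np.array([(c-m['cx'])/m['fx'],-(r-m['cy'])/m['fy'],-1.]); d=P[:3,:3]@d
    return P[:3,3],d/np.linalg.norm(d)
def onz(name,rc,z,T=None):
    p,d=ray(name,rc,T); return p+d*(z-p[2])/d[2]
def proj(name,X,T=None):
    m,P=cam(name,T); q=np.linalg.inv(P)@np.append(X,1)
    return np.array([m['cy']-m['fy']*q[1]/-q[2], m['cx']+m['fx']*q[0]/-q[2]])
def tri(obs):
    A=np.zeros((3,3));b=np.zeros(3)
    for p,d in obs:
        M=np.eye(3)-np.outer(d,d);A+=M;b+=M@p
    X=np.linalg.solve(A,b)
    return X,[np.linalg.norm((np.eye(3)-np.outer(d,d))@(X-p)) for p,d in obs]
def save(img,fn): cv2.imwrite('pics/'+fn,img[...,::-1])
E
python3 - <<'E'
from h import *
print({k:v for k,v in env.get_obs().items()}, env.grip_depth)
ims=[]
for c in ['top','side','wrist']:
    m=env.camera_model(c); print(c,{k:(np.round(v,3).tolist()) for k,v in m.items()})
    im=env.read_camera(c); ims.append(im)
    for t in ['filter_base','collar_top','seat_top','new_element','cover','cover_grip','cover_lugs','old_element']:
        r=env.pinpoint(c,t)
        print(c,t,[(np.round(x['location'],1).tolist(),round(x['conf'],2)) for x in r[:3]])
save(ims[0],'top.png');save(ims[1],'side.png')
E
```

```text
{'time': 0.0, 'joint_positions': array([-1.43947010e+00,  2.07422194e-01,  1.54295424e+00,  3.64122050e-05,
        1.39346693e+00, -1.50483828e-01]), 'qvel': array([-0.00053688,  0.0003401 , -0.00044864, -0.00094426, -0.0023761 ,
        0.00017532]), 'joint_torque': array([-5.18473644e-04, -3.70884025e+01, -2.81415886e+01,  6.96528470e-02,
        3.60885425e-02, -1.81129831e-04]), 'eef_pos': array([ 159.80841765, -551.51270593,  204.28941896]), 'tool_rot': array([-1.12513568e-03,  9.90089127e-01,  1.40435940e-01,  2.86955781e-05]), 'ft_force': array([-0.04288767,  0.0444395 ,  0.12569778]), 'torque': array([-0.00564097,  0.01571676,  0.02354437]), 'grip_force': 0.0, 'finger_gap': 0.999323501833859} 18.8
top {'fx': 498.036, 'fy': 498.036, 'cx': 282.44, 'cy': 212.396, 'pose': [[-0.007, 0.997, -0.072, 402.934], [-1.0, -0.006, 0.014, -33.436], [0.014, 0.072, 0.997, 1661.503], [0.0, 0.0, 0.0, 1.0]]}
top filter_base [([196.8, 242.4], 0.69)]
top collar_top [([194.4, 244.0], 0.79), ([173.6, 187.3], 0.24)]
top seat_top [([232.0, 317.2], 0.57), ([203.5, 241.1], 0.56)]
top new_element [([235
[... 408 characters left out ...]
0.0, 1.0]]}
side filter_base [([188.4, 272.2], 0.52)]
side collar_top [([186.0, 275.0], 0.52), ([184.3, 249.3], 0.41)]
side seat_top [([183.8, 269.8], 0.66)]
side new_element [([267.1, 275.3], 0.84), ([184.3, 272.1], 0.56)]
side cover []
side cover_grip []
side cover_lugs [([183.2, 273.8], 0.41)]
side old_element [([310.0, 308.1], 0.55)]
wrist {'fx': 312.883, 'fy': 312.883, 'cx': 279.196, 'cy': 211.257, 'tool_from_camera': [[-0.001, 0.97, 0.243, 70.47], [1.0, 0.001, -0.001, -0.225], [-0.001, 0.243, -0.97, -180.416], [0.0, 0.0, 0.0, 1.0]]}
wrist filter_base []
wrist collar_top []
wrist seat_top []
wrist new_element []
wrist cover []
wrist cover_grip []
wrist cover_lugs []
wrist old_element []
```

View pics/top.png

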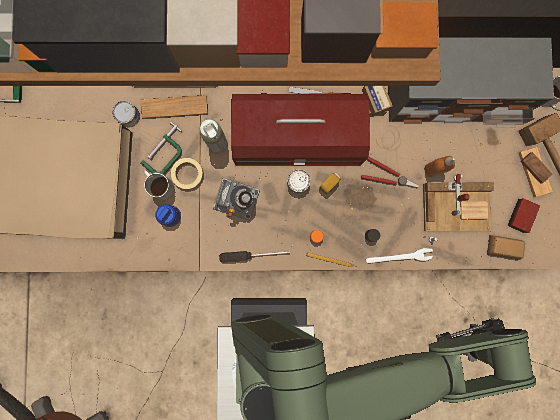

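View pics/side.png

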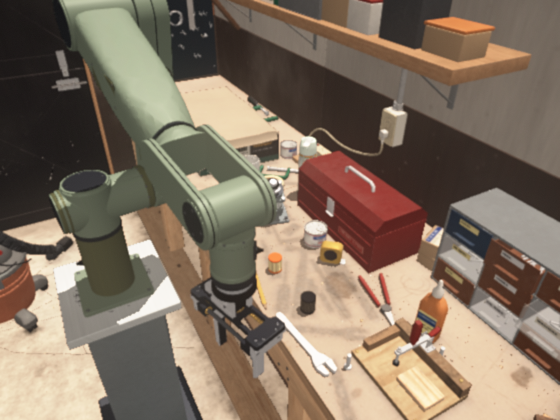

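Run:
```python
from h import *
print('base',tri([ray('top',(196.8,242.4)),ray('side',(188.4,272.2))]))
print('coll',tri([ray('top',(194.4,244)),ray('side',(186,275))]))
print('seat',tri([ray('top',(203.5,241.1)),ray('side',(183.8,269.8))]))
print('new',tri([ray('top',(235.2,315.9)),ray('side',(267.1,275.3))]),onz('top',(235.2,315.9),0),onz('side',(267.1,275.3),0))
print('old',tri([ray('top',(234.1,372.2)),ray('side',(310,308.1))]))
print('cover',onz('top',(216.1,171.4),0),onz('top',(211.5,163.9),88.5))
```

```text
base (array([562.89532564,  69.13847027, 121.07128616]), [np.float64(1.2289514246268427), np.float64(1.228951424626908)])
coll (array([569.75402171,  63.23237234, 131.73228454]), [np.float64(0.612032883399595), np.float64(0.6120328833994189)])
seat (array([546.03190739,  68.72039302, 143.78081509]), [np.float64(5.48683492277456), np.float64(5.486834922774518)])
new (array([ 445.95401159, -167.73918486,    3.47863241]), [np.float64(0.5959208647044836), np.float64(0.5959208647043448)]) [ 446.58305794 -168.28087309    0.        ] [ 447.24215215 -164.13324879    0.        ]
old (array([ 447.43730166, -356.57563364,   -4.11927936]), [np.float64(1.9597012263831288), np.float64(1.95970122638303)])
cover [513.27871031 313.10320277   0.        ] [522.09355106 318.38827304  88.5       ]
```

The top view shows the orange new element at about (317,237), the dirty one at (372,236), the blue cover at (168,215) and the intake at about (240,198). The side view shows the new element at about (275,265), with the intake half hidden by the arm. I'll move over the new element first.

Call:
{"api": "play_rows", "payload": {"targets": [{"tx": 0.038, "ty": -0.029, "tz": 0.005, "grip": 0.094}, {"tx": 0.038, "ty": -0.029, "tz": 0.005}, {"tx": 0.038, "ty": -0.029, "tz": 0.005}, {"tx": 0.038, "ty": -0.029, "tz": 0.005}, {"tx": 0.038, "ty": -0.029, "tz": 0.005}, {"tx": 0.038, "ty": -0.029, "tz": 0.005}, {"tx": 0.038, "ty": -0.029, "tz": 0.005}, {"tx": 0.038, "ty": -0.029, "tz": 0.005}, {"tx": 0.038, "ty": -0.029, "tz": 0.005}, {"tx": 0.038, "ty": -0.029, "tz": 0.005}, {"tx": 0}]}}

```text
invalid input at $.targets[0]: expected keys tx, ty, tz, wx, wy, wz, grip
```

Run:
```python
from h import *
T=toolpose(); im=env.read_camera('wrist'); save(im,'w1.png')
print(np.round(T,3).tolist())
r=env.masks_of('wrist','new_element')
for x in r[:2]:
    ys,xs=np.nonzero(x['pixels']); print('mask',x['conf'],ys.mean(),xs.mean(),x['box'],[onz('wrist',(ys.mean(),xs.mean()),z,T).round(1) for z in (25,50)])
for x in env.pinpoint('wrist','new_element')[:2]: print('pp',x, onz('wrist',x['location'],0,T))
# orange top cap
hsv=cv2.cvtColor(im,cv2.COLOR_RGB2HSV); m=((hsv[...,0]>3)&(hsv[...,0]<16)&(hsv[...,1]>190)&(hsv[...,2]>150)).astype(np.uint8)
n,l,s,c=cv2.connectedComponentsWithStats(m)
for i in range(1,n):
    if s[i,4]>300: print(s[i],c[i],onz('wrist',c[i][::-1],50,T))
```

```text
[[0.961, 0.278, -0.0, 159.878], [0.278, -0.961, 0.0, -552.33], [-0.0, -0.0, -1.0, 205.441], [0.0, 0.0, 0.0, 1.0]]
```

View pics/w1.png

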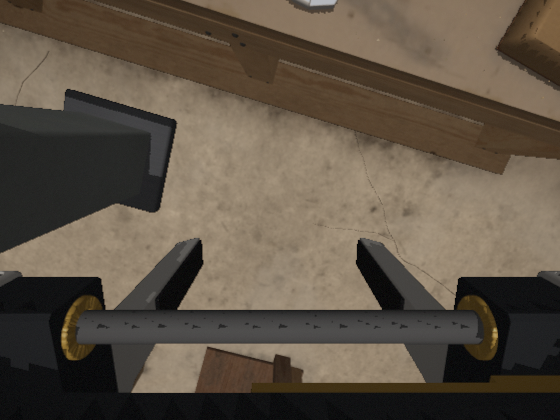

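All seven keys are needed in each row. The move was refused, so the picture only shows the floor, the bench edge and the fingers, with tips near row 240.

Call:
{"api": "play_rows", "payload": {"targets": [{"tx": 0.038, "ty": -0.029, "tz": 0.005, "wx": 0, "wy": 0, "wz": 0, "grip": 0.094}, {"tx": 0.038, "ty": -0.029, "tz": 0.005, "wx": 0, "wy": 0, "wz": 0, "grip": 0.094}, {"tx": 0.038, "ty": -0.029, "tz": 0.005, "wx": 0, "wy": 0, "wz": 0, "grip": 0.094}, {"tx": 0.038, "ty": -0.029, "tz": 0.005, "wx": 0, "wy": 0, "wz": 0, "grip": 0.094}, {"tx": 0.038, "ty": -0.029, "tz": 0.005, "wx": 0, "wy": 0, "wz": 0, "grip": 0.094}, {"tx": 0.038, "ty": -0.029, "tz": 0.005, "wx": 0, "wy": 0, "wz": 0, "grip": 0.094}, {"tx": 0.038, "ty": -0.029, "tz": 0.005, "wx": 0, "wy": 0, "wz": 0, "grip": 0.094}, {"tx": 0.038, "ty": -0.029, "tz": 0.005, "wx": 0, "wy": 0, "wz": 0, "grip": 0.094}, {"tx": 0.038, "ty": -0.029, "tz": 0.005, "wx": 0, "wy": 0, "wz": 0, "grip": 0.094}, {"tx": 0.038, "ty": -0.029, "tz": 0.005, "wx": 0, "wy": 0, "wz": 0, "grip": 0.094}, {"tx": 0, "ty": 0, "tz": 0, "wx": 0, "wy": 0, "wz": 0, "grip": 0.094}]}}

```text
time: 2.88
eef_pos: [445.2, -165.6, 155.1]
tool_rot: [-0.0, 0.99, 0.143, -0.0]
ft_force: [0.0, -0.7, -0.0]
finger_gap: 1.0
grip_force: 0.0
```

```bash
cat > el.py <<'E'
from h import *
T=toolpose(); im=env.read_camera('wrist'); save(im,'w2.png')
print(np.round(T,3).tolist())
for x in env.pinpoint('wrist','new_element')[:2]: print('pp',x, onz('wrist',x['location'],0,T))
hsv=cv2.cvtColor(im,cv2.COLOR_RGB2HSV); m=((hsv[...,0]>3)&(hsv[...,0]<16)&(hsv[...,1]>190)&(hsv[...,2]>150)).astype(np.uint8)
n,l,s,c=cv2.connectedComponentsWithStats(m)
for i in range(1,n):
    if s[i,4]>300: 
        w=onz('wrist',c[i][::-1],50,T);print(s[i],c[i],w,'tool delta',T[:3,:3].T@(w-T[:3,3]))
E
python3 el.py
```

```text
[[0.959, 0.283, -0.0, 445.158], [0.283, -0.959, 0.001, -165.639], [-0.0, -0.001, -1.0, 155.148], [0.0, 0.0, 0.0, 1.0]]
pp {'location': [197.5, 280.9], 'conf': 0.97} [ 447.30375254 -166.79270052    0.        ]
[ 260  190   44   42 1416] [281.55367232 210.90889831] [ 444.89508768 -167.8771069    50.        ] tool delta [ -0.86718232   2.15801998 105.14625477]
```

Call:
{"api": "play_rows", "payload": {"targets": [{"tx": 0, "ty": 0.002, "tz": 0.045, "wx": 0, "wy": 0, "wz": 0, "grip": 0.08}, {"tx": 0, "ty": 0, "tz": 0.045, "wx": 0, "wy": 0, "wz": 0, "grip": 0.07}, {"tx": 0, "ty": 0, "tz": 0.045, "wx": 0, "wy": 0, "wz": 0, "grip": 0.06}, {"tx": 0, "ty": 0, "tz": 0, "wx": 0, "wy": 0, "wz": 0, "grip": 0.036}, {"tx": 0, "ty": 0, "tz": 0, "wx": 0, "wy": 0, "wz": 0, "grip": 0.036}, {"tx": 0, "ty": 0, "tz": 0, "wx": 0, "wy": 0, "wz": 0, "grip": 0.036}, {"tx": 0, "ty": 0, "tz": 0, "wx": 0, "wy": 0, "wz": 0, "grip": 0.036}], "newtons": 15}}

```text
time: 3.85
eef_pos: [446.4, -171.2, 22.4]
tool_rot: [0.001, 0.99, 0.14, 0.002]
ft_force: [-0.2, 0.2, 2.7]
finger_gap: 0.452
grip_force: 14.9
```

Call:
{"api": "play_rows", "payload": {"targets": [{"tx": 0, "ty": 0, "tz": -0.03, "wx": 0, "wy": 0, "wz": 0, "grip": 0.036}, {"tx": 0, "ty": 0, "tz": -0.045, "wx": 0, "wy": 0, "wz": 0, "grip": 0.036}, {"tx": 0.015, "ty": -0.035, "tz": -0.035, "wx": 0, "wy": 0, "wz": 0, "grip": 0.036}, {"tx": 0.015, "ty": -0.04, "tz": -0.035, "wx": 0, "wy": 0, "wz": 0, "grip": 0.036}, {"tx": 0.015, "ty": -0.04, "tz": -0.035, "wx": 0, "wy": 0, "wz": 0, "grip": 0.036}, {"tx": 0.015, "ty": -0.04, "tz": -0.03, "wx": 0, "wy": 0, "wz": 0, "grip": 0.036}, {"tx": 0.015, "ty": -0.038, "tz": 0, "wx": 0, "wy": 0, "wz": 0, "grip": 0.036}, {"tx": 0, "ty": 0, "tz": 0, "wx": 0, "wy": 0, "wz": 0, "grip": 0.036}, {"tx": 0, "ty": 0, "tz": 0, "wx": 0, "wy": 0, "wz": 0, "grip": 0.036}]}}

```text
time: 4.97
eef_pos: [462.9, 36.0, 230.6]
tool_rot: [0.0, 0.99, 0.141, 0.0]
ft_force: [0.3, 0.7, -1.7]
finger_gap: 0.453
grip_force: 14.9
```

```bash
cat > intake.py <<'E'
import sys,json
from h import *
n=sys.argv[1]; T=toolpose(); im=env.read_camera('wrist'); save(im,n+'.png')
o=env.get_obs(); print(o['time'],np.round(T,4).tolist(),o['ft_force'])
out={'T':T.tolist()}
for t in ['filter_base','collar_top','seat_top','tab_underside','new_element']:
    r=env.pinpoint('wrist',t); print(t,[(np.round(x['location'],1).tolist(),round(x['conf'],2)) for x in r[:2]])
    out[t]=[list(map(float,x['location'])) for x in r[:2]]
json.dump(out,open(n+'.json','w'))
E
python3 intake.py i1
```

```text
5.025 [[0.9604, 0.2786, 0.0001, 462.9324], [0.2786, -0.9604, -0.0007, 35.9843], [-0.0001, 0.0007, -1.0, 230.588], [0.0, 0.0, 0.0, 1.0]] [-0.25625328 -1.31358516 -0.27199227]
filter_base [([88.7, 271.8], 0.8)]
collar_top []
seat_top [([97.5, 287.0], 0.56)]
tab_underside [([94.8, 280.4], 0.47)]
new_element [([238.6, 277.7], 0.8)]
```

View pics/i1.png

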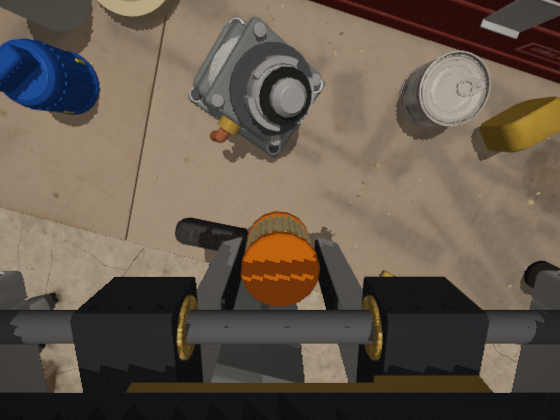

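The picture shows the intake flange centred near (row 90, col 270). The seat's boss is at about (96,290), leaning to image right, and the element is held straight at (255,280). I'll work out the lean from the known heights.

Run:
```python
from h import *
import json
d=json.load(open('i1.json'));T=np.array(d['T'])
b=onz('wrist',(88.7,271.8),125,T); s=onz('wrist',(97.5,287),125+30*np.cos(np.radians(25)),T); t=onz('wrist',(94.8,280.4),125+13.5*.9063,T)
bt=onz('wrist',(96,290),125+42*.9063,T)
top=tri([ray('wrist',(88.7,271.8),T),ray('top',(196.8,242.4)),ray('side',(188.4,272.2))])
print(b,s,t,bt,top)
for a,h in((s,30),(t,13.5),(bt,42)): v=a-b; print(v, np.degrees(np.arctan2(v[1],v[0])), np.hypot(v[0],v[1])/h, np.sin(np.radians(25)))
# boss / seat crop edges
im=cv2.imread('pics/i1.png'); cv2.imwrite('pics/i1c.png',cv2.resize(im[10:170,180:340],None,fx=3.7,fy=3.7,interpolation=cv2.INTER_CUBIC))
```

```text
[564.04846747  71.85648532 125.        ] [557.95544236  57.17491586 152.18923361] [560.04325018  63.07351015 137.23505   ] [558.44339727  55.26939009 163.0646    ] (array([563.7964383 ,  70.69107412, 119.95611475]), [np.float64(1.664352912600914), np.float64(2.030435419206124), np.float64(1.2931800863092797)])
[ -6.09302511 -14.68156946  27.18923361] -112.53902858176605 0.5298568326230267 0.42261826174069944
[-4.00521728 -8.78297517 12.23505   ] -114.51396116467622 0.7150447463633346 0.42261826174069944
[ -5.60507019 -16.58709524  38.0646    ] -108.67101226549862 0.41686970577673027 0.42261826174069944
```

View pics/i1c.png

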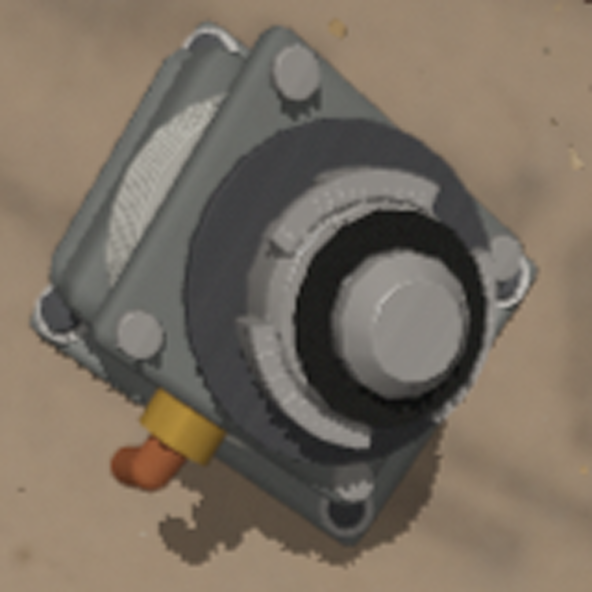

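The enlarged crop shows the flange ellipse with the boss top at about crop (418,328). Two tabs are visible, at upper and lower left, with a gap between them on the left side of the image. The lean azimuth is about -110°. I'll tilt the tool to it for a view along the axis.

Call:
{"api": "play_rows", "payload": {"targets": [{"tx": 0, "ty": 0, "tz": 0, "wx": 0.088, "wy": 0.0645, "wz": 0, "grip": 0.036}, {"tx": 0, "ty": 0, "tz": 0, "wx": 0.088, "wy": 0.0645, "wz": 0, "grip": 0.036}, {"tx": 0, "ty": 0, "tz": 0, "wx": 0.088, "wy": 0.0645, "wz": 0, "grip": 0.036}, {"tx": 0, "ty": 0, "tz": 0, "wx": 0.088, "wy": 0.0645, "wz": 0, "grip": 0.036}, {"tx": 0, "ty": 0, "tz": 0, "wx": 0, "wy": 0, "wz": 0, "grip": 0.036}, {"tx": 0, "ty": 0, "tz": 0, "wx": 0, "wy": 0, "wz": 0, "grip": 0.036}]}}

```text
time: 6.02
eef_pos: [463.4, 35.9, 230.6]
tool_rot: [-0.19, 0.967, 0.137, 0.102]
ft_force: [-0.2, -0.2, -0.7]
finger_gap: 0.45
grip_force: 14.9
```

```bash
python3 intake.py i2
python3 - <<'E'
import cv2
im=cv2.imread('pics/i2.png'); cv2.imwrite('pics/i2c.png',cv2.resize(im[0:200,180:440],None,fx=3,fy=3,interpolation=cv2.INTER_CUBIC))
E
```

```text
6.075 [[0.9417, 0.3034, 0.1452, 463.3562], [0.2258, -0.8902, 0.3957, 35.9242], [0.2493, -0.3398, -0.9068, 230.6221], [0.0, 0.0, 0.0, 1.0]] [ 0.64692778  0.22584158 -0.33339438]
filter_base [([126.3, 316.5], 0.95)]
collar_top [([127.7, 319.1], 0.55)]
seat_top [([129.7, 323.0], 0.64)]
tab_underside [([130.1, 318.6], 0.62)]
new_element [([237.7, 278.7], 0.62), ([73.7, 181.2], 0.56)]
```

View pics/i2c.png

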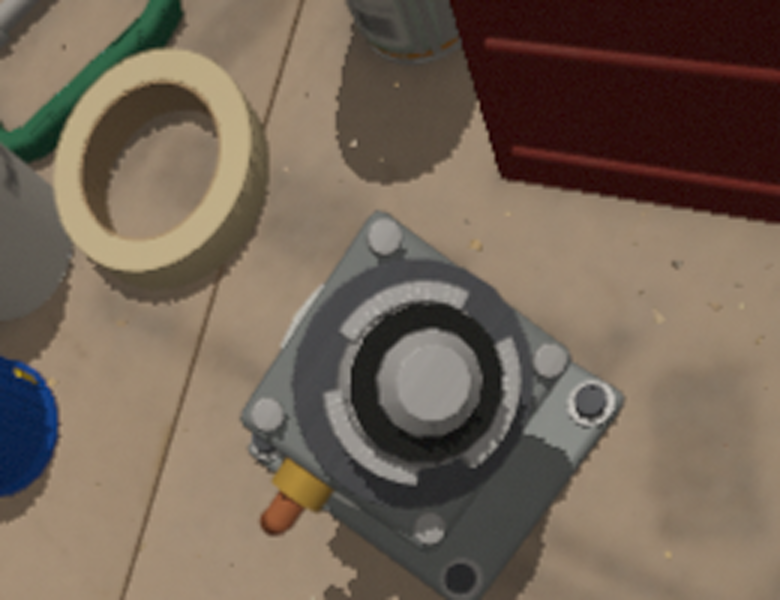

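This view along the axis shows the flange centred at crop (411,384), the boss top at (435,378) and all three tabs. The gap centres are at about crop (333,360) left, (490,312) upper right and (440,482) bottom. Next I'll fit the pose and gap angle.

```bash
cat > fit.py <<'E'
from h import *
import json
from scipy.optimize import least_squares
T1=np.array(json.load(open('i1.json'))['T']);T2=np.array(json.load(open('i2.json'))['T'])
def frame(phi):
    l=np.array([np.cos(phi),np.sin(phi),0]); s,c=np.sin(np.radians(25)),np.cos(np.radians(25))
    z=s*l+np.array([0,0,c]); x=-c*l+np.array([0,0,s]); return np.c_[x,np.cross(z,x),z]
th=np.linspace(0,2*np.pi,60)
def circ(p,F,r,h,T): return np.array([proj('wrist',p+F@np.array([r*np.cos(t),r*np.sin(t),h]),T) for t in th])
im=cv2.cvtColor(cv2.imread('pics/i2.png'),cv2.COLOR_BGR2GRAY)
m=(im[80:180,270:380]<42).astype(np.uint8); n,l,s,c=cv2.connectedComponentsWithStats(m); i=1+np.argmax(s[1:,4]); print(s[i]+[270,80,0,0,0])
bx=s[i]; disc=[bx[1]+80,bx[1]+80+bx[3],bx[0]+270,bx[0]+270+bx[2]]
def c2(x,y): return np.array([y/3-.33,180+x/3-.33])
def c1(x,y): return np.array([10+y/3.7-.36,180+x/3.7-.36])
tabs=[(357,342,24.5),(340,330,28.5),(468,288,28.5),(512,340,28.5),(478,470,28.5),(325,397,28.5),(415,486,28.5)]
def res(v,full=False):
    p=v[:3];F=frame(v[3]); r=[]
    a=circ(p,F,38,0,T2); r+=[a[:,0].min()-(262/3),a[:,0].max()-507/3,a[:,1].min()-(180+293/3)]
    a=circ(p,F,38,0,T1); r+=[a[:,0].min()-(10+117/3.7),a[:,1].min()-(180+187/3.7)]
    a=circ(p,F,22,30,T2); r+=[a[:,0].min()-disc[0],a[:,0].max()-disc[1],a[:,1].min()-disc[2],a[:,1].max()-disc[3]]
    for T,o,f in((T2,(435,378),c2),(T1,(418,328),c1)): r+=list(proj('wrist',p+F@[0,0,42],T)-f(*o))
    r.append((p[2]-125)/2)
    return np.array(r)
s=least_squares(res,[563,70,125,np.radians(-110)],loss='soft_l1'); v=s.x
print('p',v[:3],np.degrees(v[3]),np.round(res(v),1)); F=frame(v[3])
for x,y,r in tabs:
    o,d=ray('wrist',c2(x,y),T2); o=F.T@(o-v[:3]); d=F.T@d; q=o+d*(20-o[2])/d[2]; print(x,y,'r',np.hypot(*q[:2]).round(1),'ang',np.degrees(np.arctan2(q[1],q[0])).round(1))
np.save('fit.npy',v)
E
python3 fit.py
```

```text
[ 297  101   50   53 1025]Traceback (most recent call last):
  File "fit.py", line 24, in <module>
    s=least_squares(res,[563,70,125,np.radians(-110)],loss='soft_l1'); v=s.x
    return func(*args, **kwargs)
    result = trf(vector_fun.fun, vector_fun.jac, x0, f0, J0, lb, ub, ftol, xtol,
                 gtol, max_nfev, x_scale, loss_function, tr_solver,
                 tr_options.copy(), verbose, callback=callback_wrapped)
    return trf_no_bounds(
        fun, jac, x0, f0, J0, ftol, xtol, gtol, max_nfev, x_scale,
        loss_function, tr_solver, tr_options, verbose, callback=callback)
    J = jac(x)
    self._update_jac()
    ~~~~~~~~~~~~~~~~^^
    self.J = self.jac_wrapped(xp_copy(self.x), f0=self.f)
             ~~~~~~~~~~~~~~~~^^^^^^^^^^^^^^^^^^^^^^^^^^^^
    J, dct = approx_derivative(
             ~~~~~~~~~~~~~~~~~^
        self.fun,
        ^^^^^^^^^
    ...<2 lines>...
        **self.finite_diff_options,
        ^^^^^^^^^^^^^^^^^^^^^^^^^^^
    )
    ^
    J, _nfev = _dense_difference(fun_wrapped, x0, f0, h,
               ~~~~~~~~~~~~~~~~~^^^^^^^^^^^^^^^^^^^^^^^^
        
[... 428 characters left out ...]
         ~~~~~~~~^^^
    return self.f(x, *self.args, **self.kwargs)
           ~~~~~~^^^^^^^^^^^^^^^^^^^^^^^^^^^^^^
  File "fit.py", line 19, in res
    a=circ(p,F,38,0,T1); r+=[a[:,0].min()-(10+117/3.7),a[:,1].min()-(180+187/3.7)]
  File "fit.py", line 9, in circ
    def circ(p,F,r,h,T): return np.array([proj('wrist',p+F@np.array([r*np.cos(t),r*np.sin(t),h]),T) for t in th])
                                          ~~~~^^^^^^^^^^^^^^^^^^^^^^^^^^^^^^^^^^^^^^^^^^^^^^^^^^^^^
  File "h.py", line 18, in proj
    m,P=cam(name,T); q=np.linalg.inv(P)@np.append(X,1)
        ~~~^^^^^^^^
  File "h.py", line 8, in cam
    m=env.camera_model(name)
ValueError: time passes only in moves, steps and waits
```

```bash
sed -i 's/^def cam(name/import functools\n@functools.cache\ndef model(name): return env.camera_model(name)\ndef cam(name/; s/m=env.camera_model(name)/m=model(name)/' h.py; python3 fit.py
```

```text
[ 297  101   50   53 1025]
p [562.33233828  70.48951582 123.11465165] -104.89722344592987 [-1.   0.4 -0.4  0.3 -0.5 -0.7 -0.3 -0.3  1.2  1.1  0.2  0.1  0.  -0.9]
357 342 r 23.1 ang -0.1
340 330 r 29.1 ang -0.6
468 288 r 29.7 ang -82.8
512 340 r 28.7 ang -122.2
478 470 r 30.1 ang 156.4
325 397 r 29.1 ang 38.3
415 486 r 29.5 ang 118.4
```

```bash
cat > goto.py <<'E'
from h import *
from fit import frame
E
python3 - <<'E'
import sys,io,contextlib
sys.path.insert(0,'.')
with contextlib.redirect_stdout(io.StringIO()):
    from fit import *
v=np.load('fit.npy');F=frame(v[3]);T=toolpose();A=T[:3,:3]
zt=-F[:,2]; c=A.T@zt; ax=np.cross([0,0,1],c); w=ax/np.linalg.norm(ax)*np.arcsin(np.linalg.norm(ax))
print('rot tool',w, env.get_obs()['time'])
A2=A@R.from_rotvec(w).as_matrix()
for h in(95,80,62,50.4): print(h,'transl in new tool axes',A2.T@(v[:3]+F[:,2]*h-T[:3,3]))
x=F.T@A2[:,0];print('tool x angle in flange',np.degrees(np.arctan2(x[1],x[0])), 'joints',env.get_obs()['joint_positions'])
E
```

```text
rot tool [ 0.02162591 -0.03153065  0.        ] 6.325
95 transl in new tool axes [77.79432322 39.5768493  27.03877555]
80 transl in new tool axes [77.79432322 39.5768493  42.03877555]
62 transl in new tool axes [77.79432322 39.5768493  60.03877555]
50.4 transl in new tool axes [77.79432322 39.5768493  71.63877555]
tool x angle in flange -58.37840803026075 joints [-0.43839515 -0.1175022   1.89362477  0.43942765  1.42171619  0.77024857]
```

Call:
{"api": "play_rows", "payload": {"targets": [{"tx": 0, "ty": 0, "tz": 0, "wx": 0.0216, "wy": -0.0315, "wz": 0, "grip": 0.036}, {"tx": 0.039, "ty": 0.02, "tz": 0, "wx": 0, "wy": 0, "wz": 0, "grip": 0.036}, {"tx": 0.0388, "ty": 0.0196, "tz": 0, "wx": 0, "wy": 0, "wz": 0, "grip": 0.036}, {"tx": 0, "ty": 0, "tz": 0.03, "wx": 0, "wy": 0, "wz": 0, "grip": 0.036}, {"tx": 0, "ty": 0, "tz": 0.012, "wx": 0, "wy": 0, "wz": 0, "grip": 0.036}, {"tx": 0, "ty": 0, "tz": 0, "wx": 0, "wy": 0, "wz": 0, "grip": 0.036}, {"tx": 0, "ty": 0, "tz": 0, "wx": 0, "wy": 0, "wz": 0, "grip": 0.036}]}}

```text
time: 7.2
eef_pos: [553.7, 36.9, 196.2]
tool_rot: [-0.199, 0.966, 0.141, 0.086]
ft_force: [0.1, -0.0, -0.6]
finger_gap: 0.453
grip_force: 14.9
```

```bash
cat > st.py <<'E'
import sys,io,contextlib
with contextlib.redirect_stdout(io.StringIO()):
    from fit import *
v=np.load('fit.npy');F=frame(v[3]);T=toolpose();o=env.get_obs()
print('t',o['time'],'tcp in flange',F.T@(T[:3,3]-v[:3]),'F in tool',T[:3,:3].T@o['ft_force'],'tilt',(T[:3,:3].T@F[:,2]).round(3),'q6',o['joint_positions'][5])
if len(sys.argv)>1: save(env.read_camera(sys.argv[2]),sys.argv[1]+'.png')
E
python3 st.py e1 wrist
```

```text
t 7.2 tcp in flange [-0.54416842 -0.35440493 80.8516455 ] F in tool [-0.0900518   0.27990908  0.56008827] tilt [ 0.001  0.    -1.   ] q6 0.8103071216553873
```

View pics/e1.png

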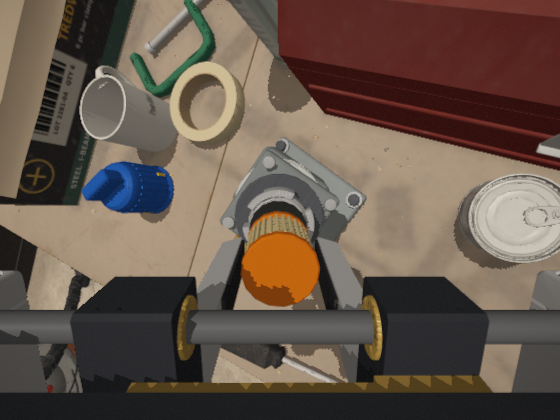

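The element sits in line above the black seat at (215,278). I'll lower it along the axis.

Call:
{"api": "play_rows", "payload": {"targets": [{"tx": 0, "ty": 0, "tz": 0.008, "wx": 0, "wy": 0, "wz": 0, "grip": 0.036}, {"tx": 0, "ty": 0, "tz": 0.008, "wx": 0, "wy": 0, "wz": 0, "grip": 0.036}, {"tx": 0, "ty": 0, "tz": 0.004, "wx": 0, "wy": 0, "wz": 0, "grip": 0.036}, {"tx": 0, "ty": 0, "tz": 0.003, "wx": 0, "wy": 0, "wz": 0, "grip": 0.036}, {"tx": 0, "ty": 0, "tz": 0.002, "wx": 0, "wy": 0, "wz": 0, "grip": 0.036}, {"tx": 0, "ty": 0, "tz": 0, "wx": 0, "wy": 0, "wz": 0, "grip": 0.036}]}}

```text
time: 8.0
eef_pos: [556.3, 47.3, 172.7]
tool_rot: [-0.199, 0.966, 0.141, 0.086]
ft_force: [0.7, -0.2, -1.1]
finger_gap: 0.452
grip_force: 14.9
```

```bash
python3 st.py
```

```text
t 8.0 tcp in flange [-0.74626756 -0.14207605 55.10451694] F in tool [0.32914061 0.77901751 0.93125807] tilt [ 0. -0. -1.] q6 0.8075506633326321
```

Call:
{"api": "play_rows", "payload": {"targets": [{"tx": 0, "ty": 0, "tz": 0.002, "wx": 0, "wy": 0, "wz": 0, "grip": 0.036}, {"tx": 0, "ty": 0, "tz": 0.0015, "wx": 0, "wy": 0, "wz": 0, "grip": 0.036}, {"tx": 0, "ty": 0, "tz": 0.001, "wx": 0, "wy": 0, "wz": 0, "grip": 0.036}, {"tx": 0, "ty": 0, "tz": 0, "wx": 0, "wy": 0, "wz": 0, "grip": 0.036}]}}

```text
time: 8.5
eef_pos: [557.0, 48.9, 169.1]
tool_rot: [-0.199, 0.966, 0.141, 0.086]
ft_force: [-0.4, -2.3, 4.5]
finger_gap: 0.453
grip_force: 14.9
```

```bash
python3 st.py
```

```text
t 8.5 tcp in flange [-0.72318713 -0.39586726 51.03764442] F in tool [ 0.03900974  0.31952241 -5.07452708] tilt [ 0.001  0.    -1.   ] q6 0.8070456184604463
```

Force rises as it should on the seat spring, well below the boss top height. I'll ease off 2 mm, release and back out.

Call:
{"api": "play_rows", "payload": {"targets": [{"tx": 0, "ty": 0, "tz": -0.002, "wx": 0, "wy": 0, "wz": 0, "grip": 0.036}, {"tx": 0, "ty": 0, "tz": 0, "wx": 0, "wy": 0, "wz": 0, "grip": 0.046}, {"tx": 0, "ty": 0, "tz": 0, "wx": 0, "wy": 0, "wz": 0, "grip": 0.06}, {"tx": 0, "ty": 0, "tz": 0, "wx": 0, "wy": 0, "wz": 0, "grip": 0.08}, {"tx": 0, "ty": 0, "tz": -0.02, "wx": 0, "wy": 0, "wz": 0, "grip": 0.09}, {"tx": 0, "ty": 0, "tz": -0.045, "wx": 0, "wy": 0, "wz": 0, "grip": 0.09}, {"tx": -0.03, "ty": -0.02, "tz": -0.045, "wx": 0, "wy": 0, "wz": 0, "grip": 0.09}, {"tx": 0, "ty": 0, "tz": 0, "wx": 0, "wy": 0, "wz": 0, "grip": 0.09}]}}

```text
time: 9.5
eef_pos: [511.0, 12.7, 274.4]
tool_rot: [-0.197, 0.966, 0.141, 0.089]
ft_force: [0.5, 0.6, 0.1]
finger_gap: 0.959
grip_force: 0.0
```

Run:
```python
import io,contextlib
with contextlib.redirect_stdout(io.StringIO()):
    from fit import *
v=np.load('fit.npy');F=frame(v[3]);T=toolpose();im=env.read_camera('wrist')
print(env.get_obs()['time'],T.round(3).tolist())
print([(x['location'],x['conf']) for x in env.pinpoint('wrist','new_element')[:2]],'expect',proj('wrist',v[:3]+F@[0,0,30],T))
for r,h,col in((38,0,(255,0,0)),(21,30,(0,255,0)),(21,80,(0,0,255)),(28.5,20,(255,255,0))):
    a=circ(v[:3],F,r,h,T)[:,::-1]; cv2.polylines(im,[np.round(a).astype(int)],True,col,1)
save(im,'e2.png')
for c in('cover','cover_grip','cover_lugs'):
  for cm in('wrist','top','side'):
    if c=='cover' or cm!='side': print(cm,c,[(np.round(x['location'],1),round(x['conf'],2)) for x in env.pinpoint(cm,c)[:2]])
```

```text
9.55 [[0.944, 0.308, 0.116, 510.996], [0.238, -0.882, 0.406, 12.721], [0.227, -0.356, -0.907, 274.376], [0.0, 0.0, 0.0, 1.0]]
[([176.2, 298.8], 0.69), ([178.0, 470.8], 0.57)] expect [176.1531334  298.06440927]
wrist cover [(array([168.1, 182.4]), 0.79)]
top cover [(array([216.1, 171.4]), 0.68)]
side cover []
wrist cover_grip [(array([158.5, 140.6]), 0.9), (array([102.4, 185.5]), 0.44)]
top cover_grip [(array([211.5, 163.9]), 0.97)]
wrist cover_lugs [(array([165.4, 180.1]), 0.79)]
top cover_lugs [(array([213.8, 169.4]), 0.71), (array([176.7, 187.8]), 0.37)]
```

View pics/e2.png

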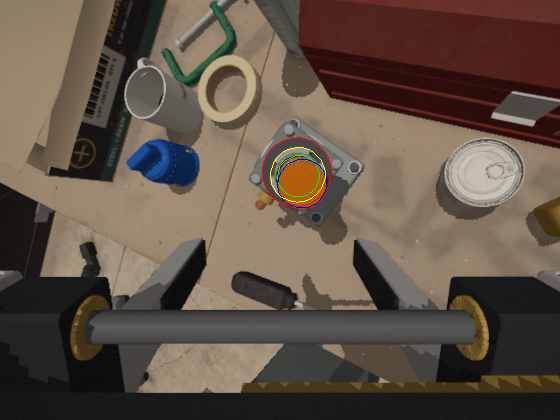

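The projected outlines fall on the element, orange top at (180,300), so it stands home on the seat. Next is the cover.

Run:
```python
from h import *
T=toolpose();A=T[:3,:3]
print('grip',tri([ray('wrist',(158.5,140.6),T),ray('top',(211.5,163.9))]),'cover',tri([ray('wrist',(168.1,182.4),T),ray('top',(216.1,171.4))]),onz('wrist',(168.1,182.4),0,T),onz('wrist',(158.5,140.6),88.5,T))
c=A.T@np.array([0,0,-1.]);ax=np.cross([0,0,1],c);w=ax/np.linalg.norm(ax)*np.arcsin(np.linalg.norm(ax));A2=A@R.from_rotvec(w).as_matrix()
print('w',w,A2.round(3)); tgt=np.array([478,303,230]); print('move after',A2.T@(tgt-T[:3,3]))
```

```text
grip (array([515.93692194, 314.47585168,  99.0105555 ]), [np.float64(5.534645381238155), np.float64(5.534645381237911)]) cover (array([510.58742496, 310.70192609,   8.17675162]), [np.float64(2.2405646135762196), np.float64(2.2405646135763444)]) [ 5.07582786e+02  3.16379416e+02 -5.68434189e-14] [509.32753904 323.00792868  88.5       ]
w [-0.37381325 -0.22678005  0.        ] [[ 0.958  0.286 -0.   ]
 [ 0.286 -0.958 -0.   ]
 [ 0.     0.    -1.   ]]
move after [  52.17244507 -285.80068608   39.51363614]
```

Call:
{"api": "play_rows", "payload": {"targets": [{"tx": 0, "ty": 0, "tz": 0, "wx": -0.1246, "wy": -0.0756, "wz": 0, "grip": 0.09}, {"tx": 0, "ty": 0, "tz": 0, "wx": -0.1246, "wy": -0.0756, "wz": 0, "grip": 0.09}, {"tx": 0, "ty": 0, "tz": 0, "wx": -0.1246, "wy": -0.0756, "wz": 0, "grip": 0.09}, {"tx": 0.007, "ty": -0.048, "tz": 0.0066, "wx": 0, "wy": 0, "wz": 0, "grip": 0.07}, {"tx": 0.007, "ty": -0.048, "tz": 0.0066, "wx": 0, "wy": 0, "wz": 0, "grip": 0.06}, {"tx": 0.007, "ty": -0.048, "tz": 0.0066, "wx": 0, "wy": 0, "wz": 0, "grip": 0.05}, {"tx": 0.007, "ty": -0.048, "tz": 0.0066, "wx": 0, "wy": 0, "wz": 0, "grip": 0.045}, {"tx": 0.007, "ty": -0.048, "tz": 0.0066, "wx": 0, "wy": 0, "wz": 0, "grip": 0.04}, {"tx": 0.007, "ty": -0.048, "tz": 0.0066, "wx": 0, "wy": 0, "wz": 0, "grip": 0.04}, {"tx": 0, "ty": 0, "tz": 0, "wx": 0, "wy": 0, "wz": 0, "grip": 0.04}, {"tx": 0, "ty": 0, "tz": 0, "wx": 0, "wy": 0, "wz": 0, "grip": 0.04}]}}

```text
time: 11.32
eef_pos: [467.9, 301.4, 230.2]
tool_rot: [0.001, 0.989, 0.145, 0.0]
ft_force: [-0.2, -0.2, 0.1]
finger_gap: 0.423
grip_force: 0.0
```

Run:
```python
from h import *
T=toolpose();im=env.read_camera('wrist');print(T.round(4).tolist(),env.get_obs()['time'],env.get_obs()['joint_positions'][5])
np.save('T3.npy',T); save(im,'c1full.png')
for c,z in(('cover',0),('cover_grip',88.5),('cover_lugs',8)):
    for x in env.pinpoint('wrist',c)[:1]: print(c,np.round(x['location'],1),x['conf'],onz('wrist',x['location'],z,T))
b=env.search_frame('wrist','cover')[0]['box'];print(b)
l,t,r,bb=[int(q) for q in b]; l=max(l-30,0);t=max(t-30,0)
cr=im[t:bb+30,l:r+30]; print('crop origin',l,t,cr.shape); k=min(800/cr.shape[1],600/cr.shape[0]);print('k',k); save(cv2.resize(cr,None,fx=k,fy=k,interpolation=cv2.INTER_CUBIC)[:600,:800],'c1.png')
```

```text
[[0.9582, 0.2862, 0.0012, 467.9256], [0.2862, -0.9582, -0.002, 301.4466], [0.0006, 0.0023, -1.0, 230.179], [0.0, 0.0, 0.0, 1.0]] 11.375 1.6991375135769642
cover_grip [156.  275.3] 0.74 [512.50935431 318.57105298  88.5       ]
[244.0, 121.1, 308.3, 184.2]
crop origin 214 91 (123, 124, 3)
k 4.878048780487805
```

View pics/c1.png

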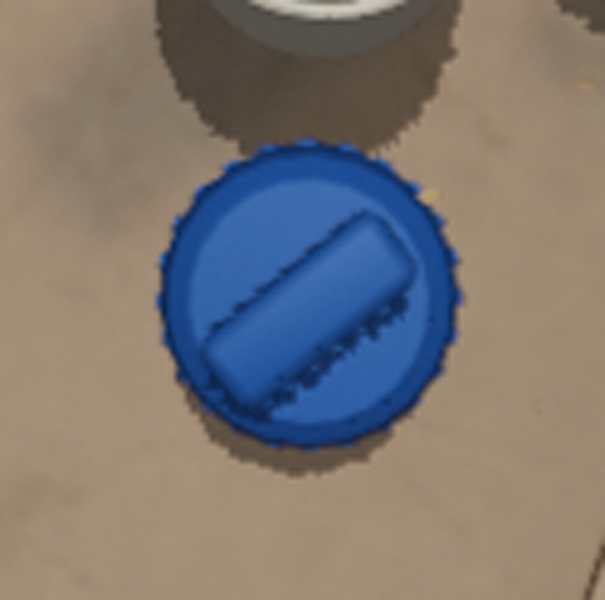

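The crop shows the cover from above. The wing runs lower-left to upper-right at about 41° above image right, centred at crop (310,308), i.e. pixel (154,277.5). One yellow tick shows beyond its upper-right end at (430,193), so cover +x points that way. The mug's edge is about 50 mm away.

Run:
```python
from h import *
T=np.load('T3.npy');k=4.878
a=onz('wrist',(91+308/k,214+310/k),102,T);A=T[:3,:3]
e1=onz('wrist',(91+239/k,214+391/k),102,T);e2=onz('wrist',(91+378/k,214+229/k),102,T)
d=A.T@(e1-e2);print(a,'len',np.linalg.norm(d),'ang',np.arctan2(d[1],d[0]))
rim=onz('wrist',(91+294/k,214+311/k),20,T);print('rim',rim)
print(A.T@(a-T[:3,3]))
tk=A.T@(onz('wrist',(91+193/k,214+430/k),10,T)-a);print('tick',np.degrees(np.arctan2(tk[1],tk[0])),np.hypot(*tk[:2]))
```

```text
[515.79587857 317.1305122  102.        ] len 42.32976768228795 ang 0.8698450829223415
rim [514.05361514 316.53313085  20.        ]
[ 50.27661474  -1.61431364 128.20714638]
tick 52.922888195870414 37.785815203874705
```

Call:
{"api": "play_rows", "payload": {"targets": [{"tx": 0.049, "ty": -0.0016, "tz": 0, "wx": 0, "wy": 0, "wz": 0, "grip": 0.04}, {"tx": 0, "ty": 0, "tz": 0.022, "wx": 0, "wy": 0, "wz": 0.174, "grip": 0.04}, {"tx": 0, "ty": 0, "tz": 0.022, "wx": 0, "wy": 0, "wz": 0.174, "grip": 0.04}, {"tx": 0, "ty": 0, "tz": 0.022, "wx": 0, "wy": 0, "wz": 0.174, "grip": 0.04}, {"tx": 0, "ty": 0, "tz": 0.022, "wx": 0, "wy": 0, "wz": 0.174, "grip": 0.04}, {"tx": 0, "ty": 0, "tz": 0.022, "wx": 0, "wy": 0, "wz": 0.172, "grip": 0.04}, {"tx": 0, "ty": 0, "tz": 0, "wx": 0, "wy": 0, "wz": 0, "grip": 0.04}]}}

```text
time: 12.45
eef_pos: [513.4, 315.7, 118.8]
tool_rot: [0.002, 0.959, -0.285, -0.001]
ft_force: [0.2, 0.4, 0.8]
finger_gap: 0.426
grip_force: 0.0
```

Run:
```python
from h import *
T=toolpose();im=env.read_camera('wrist');o=env.get_obs();print(T.round(4).tolist(),o['time'],o['joint_positions'][5])
save(im[120:420,:],'c2.png')
```

```text
[[0.8378, -0.5459, -0.0022, 513.4405], [-0.5459, -0.8378, -0.0028, 315.7168], [-0.0003, 0.0036, -1.0, 118.8076], [0.0, 0.0, 0.0, 1.0]] 12.5 2.5568059828147978
```

View pics/c2.png

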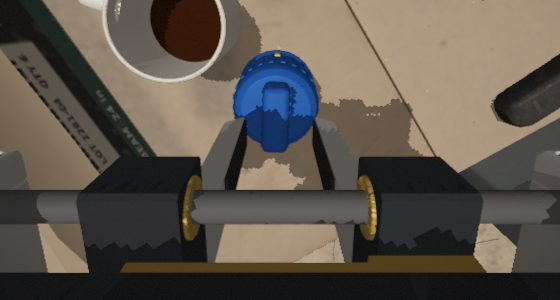

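The wing is centred between the fingers at column 277 with the yellow tick at the top, which is the tool +x side. I'll pinch it.

Call:
{"api": "play_rows", "payload": {"targets": [{"tx": 0, "ty": 0, "tz": 0.021, "wx": 0, "wy": 0, "wz": 0, "grip": 0.04}, {"tx": 0, "ty": 0, "tz": 0.02, "wx": 0, "wy": 0, "wz": 0, "grip": 0.04}, {"tx": 0, "ty": 0, "tz": 0, "wx": 0, "wy": 0, "wz": 0, "grip": 0.012}, {"tx": 0, "ty": 0, "tz": 0, "wx": 0, "wy": 0, "wz": 0, "grip": 0.012}, {"tx": 0, "ty": 0, "tz": 0, "wx": 0, "wy": 0, "wz": 0, "grip": 0.012}, {"tx": 0, "ty": 0, "tz": 0, "wx": 0, "wy": 0, "wz": 0, "grip": 0.012}], "newtons": 45}}

```text
time: 13.25
eef_pos: [515.6, 317.5, 80.7]
tool_rot: [-0.0, 0.959, -0.285, 0.002]
ft_force: [0.6, 1.1, 2.3]
finger_gap: 0.189
grip_force: 44.8
```

```bash
python3 st.py
```

```text
t 13.25 tcp in flange [ 187.933432    108.63656577 -134.37299566] F in tool [-0.10305985 -1.20612401 -2.26705897] tilt [ 0.135  0.4   -0.907] q6 2.559639245229667
```

Call:
{"api": "play_rows", "payload": {"targets": [{"tx": 0, "ty": 0, "tz": -0.03, "wx": 0, "wy": 0, "wz": 0, "grip": 0.012}, {"tx": 0, "ty": 0, "tz": -0.055, "wx": 0, "wy": 0, "wz": 0, "grip": 0.012}, {"tx": 0, "ty": 0, "tz": -0.055, "wx": 0, "wy": 0, "wz": 0, "grip": 0.012}, {"tx": 0.014, "ty": 0.018, "tz": -0.045, "wx": 0, "wy": 0, "wz": 0, "grip": 0.012}, {"tx": 0.028, "ty": 0.036, "tz": -0.015, "wx": 0, "wy": 0, "wz": 0, "grip": 0.012}, {"tx": 0.028, "ty": 0.036, "tz": -0.01, "wx": 0, "wy": 0, "wz": 0, "grip": 0.012}, {"tx": 0.028, "ty": 0.036, "tz": -0.01, "wx": 0, "wy": 0, "wz": 0, "grip": 0.012}, {"tx": 0.028, "ty": 0.036, "tz": -0.01, "wx": 0, "wy": 0, "wz": 0, "grip": 0.012}, {"tx": 0.028, "ty": 0.036, "tz": -0.01, "wx": 0, "wy": 0, "wz": 0, "grip": 0.012}, {"tx": 0.028, "ty": 0.036, "tz": -0.01, "wx": 0, "wy": 0, "wz": 0, "grip": 0.012}, {"tx": 0.014, "ty": 0.018, "tz": 0, "wx": 0, "wy": 0, "wz": 0, "grip": 0.012}, {"tx": 0, "ty": 0, "tz": 0, "wx": 0, "wy": 0, "wz": 0, "grip": 0.012}]}}

```text
time: 14.75
eef_pos: [540.5, -2.1, 329.9]
tool_rot: [0.0, 0.958, -0.287, 0.001]
ft_force: [0.7, -0.0, -1.8]
finger_gap: 0.189
grip_force: 44.8
```

```bash
cat > plan.py <<'E'
import sys,io,contextlib
with contextlib.redirect_stdout(io.StringIO()):
    from fit import *
v=np.load('fit.npy');F=frame(v[3]);T=toolpose();A=T[:3,:3];o=env.get_obs()
# refine azimuth: seen with e2 if wanted
def want(ang): # tool x at flange angle
    a=np.radians(ang); x=F@[np.cos(a),np.sin(a),0]; z=-F[:,2]; return np.c_[x,np.cross(z,x),z]
ang=float(sys.argv[1]);h=float(sys.argv[2]); B=want(ang)
c=A.T@B[:,2];ax=np.cross([0,0,1],c);w=ax/np.linalg.norm(ax)*np.arcsin(np.linalg.norm(ax)); A2=A@R.from_rotvec(w).as_matrix()
d=A2.T@B; print('t',o['time'],'q6',o['joint_positions'][5],'pos',T[:3,3],'F tool',A.T@o['ft_force'])
print('tilt w',w,'then wz',np.arctan2(d[1,0],d[0,0]),'then move',B.T@(v[:3]+F[:,2]*h-T[:3,3]))
E
python3 plan.py -102 175
```

```text
t 14.75 q6 1.9882618609749614 pos [540.48811577  -2.10665601 329.90143197] F tool [ 0.5734277  -0.37435259  1.80254565]
tilt w [ 0.41403164 -0.13910874  0.        ] then wz -0.1109643102559735 then move [ 6.22449631 18.28259228 44.2369021 ]
```

Call:
{"api": "play_rows", "payload": {"targets": [{"tx": 0, "ty": 0, "tz": 0, "wx": 0.138, "wy": -0.0464, "wz": 0, "grip": 0.012}, {"tx": 0, "ty": 0, "tz": 0, "wx": 0.138, "wy": -0.0464, "wz": 0, "grip": 0.012}, {"tx": 0, "ty": 0, "tz": 0, "wx": 0.138, "wy": -0.0464, "wz": 0, "grip": 0.012}, {"tx": 0, "ty": 0, "tz": 0, "wx": 0, "wy": 0, "wz": -0.111, "grip": 0.012}, {"tx": 0.0062, "ty": 0.0183, "tz": 0, "wx": 0, "wy": 0, "wz": 0, "grip": 0.012}, {"tx": 0, "ty": 0, "tz": 0.03, "wx": 0, "wy": 0, "wz": 0, "grip": 0.012}, {"tx": 0, "ty": 0, "tz": 0, "wx": 0, "wy": 0, "wz": 0, "grip": 0.012}, {"tx": 0, "ty": 0, "tz": 0, "wx": 0, "wy": 0, "wz": 0, "grip": 0.012}]}}

```text
time: 15.75
eef_pos: [541.9, -5.8, 295.3]
tool_rot: [-0.216, 0.95, -0.226, 0.006]
ft_force: [-0.9, 0.4, -2.6]
finger_gap: 0.185
grip_force: 44.8
```

Run:
```python
import io,contextlib
with contextlib.redirect_stdout(io.StringIO()):
    from fit import *
v=np.load('fit.npy');F=frame(v[3]);T=toolpose();A=T[:3,:3];o=env.get_obs()
print(o['time'],'tcp',F.T@(T[:3,3]-v[:3]),'zalign',F.T@A[:,2],'x ang',np.degrees(np.arctan2(*(F.T@A[:,0])[1::-1])))
im=env.read_camera('wrist');save(im,'d1.png')
hsv=cv2.cvtColor(im,cv2.COLOR_RGB2HSV)
def comp(m,nm):
    n,l,s,c=cv2.connectedComponentsWithStats(m.astype(np.uint8))
    for i in range(1,n):
        if s[i,4]>60: print(nm,s[i],c[i].round(1))
comp((hsv[...,0]>3)&(hsv[...,0]<16)&(hsv[...,1]>190)&(hsv[...,2]>100),'orange')
comp((hsv[...,0]>100)&(hsv[...,0]<122)&(hsv[...,1]>150)&(hsv[...,2]>50),'blue')
y=(hsv[...,0]>20)&(hsv[...,0]<32)&(hsv[...,1]>150)&(hsv[...,2]>120);y[330:]=0
n,l,s,c=cv2.connectedComponentsWithStats(y.astype(np.uint8)); print('yellow',[(s[i].tolist(),c[i].round(1)) for i in range(1,n) if s[i,4]>4])
print('axis pts',[proj('wrist',v[:3]+F@[0,0,h],T).round(1) for h in(0,30,80,95,170)])
for r in ('cover','cover_lugs','cover_grip','new_element','filter_base'): print(r,[(x['location'],x['conf']) for x in env.pinpoint('wrist',r)[:1]])
print('cover model', [proj('wrist',T[:3,3]+A@[0,0,z],T).round(1) for z in(80,0,-8.7)])
```

```text
15.75 tcp [  1.25209925  -0.3306185  189.39222756] zalign [-3.31664186e-04  5.65317003e-04 -9.99999785e-01] x ang -101.8202402205245
blue [ 229  177  101  125 7139] [279.  230.7]
yellow [([501, 0, 59, 51, 2063], array([530.4,  23.1])), ([277, 180, 6, 5, 26], array([279.7, 182. ])), ([321, 308, 4, 14, 27], array([322.3, 314.7])), ([321, 323, 2, 5, 7], array([321.7, 324.6]))]
axis pts [array([193.2, 280.7]), array([198.2, 280.8]), array([208.9, 281.1]), array([212.8, 281.2]), array([240.5, 281.9])]
cover [([219.7, 278.4], 0.77)]
cover_lugs []
cover_grip [([258.4, 276.2], 0.65)]
new_element []
filter_base []
cover model [array([216.9, 279.8]), array([250.9, 280.1]), array([256.4, 280.1])]
```

Run:
```python
from h import *
T=np.eye(4)
t=np.linspace(0,6.28,200)
for dx in(-2,0,2):
    a=np.array([proj('wrist',np.array([dx+36.5*np.cos(u),36.5*np.sin(u),80]),T) for u in t]); b=np.array([proj('wrist',np.array([dx+36.5*np.cos(u),36.5*np.sin(u),74]),T) for u in t])
    print(dx,a[:,0].min(),b[:,0].min(),a[:,1].min(),a[:,1].max(),b[:,1].min(),b[:,1].max())
```

```text
-2 177.02293850334968 178.02981955640095 237.52143413588223 322.1508335816283 236.60212495050456 323.0972504118885
0 174.6304113606027 175.58457304804563 237.44618581497323 322.2283448026135 236.52351883979713 323.1782198614066
2 172.22894306434642 173.12997927272835 237.37066536801075 322.3061363692762 236.444622170317 323.25948864494956
```

Call:
{"api": "play_rows", "payload": {"targets": [{"tx": 0.001, "ty": 0, "tz": 0.015, "wx": 0, "wy": 0, "wz": 0, "grip": 0.012}, {"tx": 0, "ty": 0, "tz": 0.02, "wx": 0, "wy": 0, "wz": 0, "grip": 0.012}, {"tx": 0, "ty": 0, "tz": 0.02, "wx": 0, "wy": 0, "wz": 0, "grip": 0.012}, {"tx": 0, "ty": 0, "tz": 0.015, "wx": 0, "wy": 0, "wz": 0, "grip": 0.012}, {"tx": 0, "ty": 0, "tz": 0.01, "wx": 0, "wy": 0, "wz": 0, "grip": 0.012}, {"tx": 0, "ty": 0, "tz": 0.005, "wx": 0, "wy": 0, "wz": 0, "grip": 0.012}, {"tx": 0, "ty": 0, "tz": 0, "wx": 0, "wy": 0, "wz": 0, "grip": 0.012}]}}

```text
time: 16.92
eef_pos: [551.9, 28.4, 217.7]
tool_rot: [-0.216, 0.95, -0.226, 0.005]
ft_force: [0.8, -0.6, -1.4]
finger_gap: 0.189
grip_force: 44.8
```

```bash
python3 st.py
```

```text
t 16.925 tcp in flange [  0.78166454  -1.15801628 103.95011953] F in tool [1.09601873 0.70396714 1.07192455] tilt [-0.001  0.    -1.   ] q6 1.572993268287517
```

Call:
{"api": "play_rows", "payload": {"targets": [{"tx": 0, "ty": 0, "tz": 0.004, "wx": 0, "wy": 0, "wz": 0, "grip": 0.012}, {"tx": 0, "ty": 0, "tz": 0.003, "wx": 0, "wy": 0, "wz": 0, "grip": 0.012}, {"tx": 0, "ty": 0, "tz": 0.002, "wx": 0, "wy": 0, "wz": 0, "grip": 0.012}, {"tx": 0, "ty": 0, "tz": 0, "wx": 0, "wy": 0, "wz": 0, "grip": 0.012}]}}

```text
time: 17.42
eef_pos: [552.7, 32.2, 209.4]
tool_rot: [-0.216, 0.95, -0.226, 0.005]
ft_force: [0.6, -0.5, -2.1]
finger_gap: 0.188
grip_force: 44.8
```

```bash
python3 st.py
```

```text
t 17.425 tcp in flange [ 0.73744472 -0.96895575 94.83889156] F in tool [0.94774637 0.97976172 1.77129254] tilt [-0.001  0.    -1.   ] q6 1.5722698335461132
```

Call:
{"api": "play_rows", "payload": {"targets": [{"tx": 0, "ty": 0, "tz": 0.002, "wx": 0, "wy": 0, "wz": 0, "grip": 0.012}, {"tx": 0, "ty": 0, "tz": 0.002, "wx": 0, "wy": 0, "wz": 0, "grip": 0.012}, {"tx": 0, "ty": 0, "tz": 0, "wx": 0, "wy": 0, "wz": 0, "grip": 0.012}]}}

```text
time: 17.8
eef_pos: [553.4, 33.7, 206.0]
tool_rot: [-0.216, 0.95, -0.226, 0.006]
ft_force: [-0.4, -0.3, -0.0]
finger_gap: 0.188
grip_force: 44.8
```

```bash
python3 st.py
```

```text
t 17.8 tcp in flange [ 0.7826974  -1.24021915 91.082016  ] F in tool [-0.25506125  0.42274578 -0.144681  ] tilt [-0.  0. -1.] q6 1.5719728013886405
```

Call:
{"api": "play_rows", "payload": {"targets": [{"tx": 0, "ty": 0, "tz": 0.0015, "wx": 0, "wy": 0, "wz": 0, "grip": 0.012}, {"tx": 0, "ty": 0, "tz": 0.0015, "wx": 0, "wy": 0, "wz": 0, "grip": 0.012}, {"tx": 0, "ty": 0, "tz": 0, "wx": 0, "wy": 0, "wz": 0, "grip": 0.012}]}}

```text
time: 18.18
eef_pos: [553.9, 34.7, 203.6]
tool_rot: [-0.216, 0.95, -0.226, 0.006]
ft_force: [-0.9, -1.9, 0.9]
finger_gap: 0.191
grip_force: 44.8
```

```bash
python3 st.py
```

```text
t 18.175 tcp in flange [ 0.8144685  -1.44768552 88.39216421] F in tool [-0.04187751  1.551094   -1.69987054] tilt [ 0.  0. -1.] q6 1.5717223844923913
```

The force rises softly at about 1 N/mm, so the ceiling is on the element and the lugs are in the gaps. I'll keep pressing.

Call:
{"api": "play_rows", "payload": {"targets": [{"tx": 0, "ty": 0, "tz": 0.0015, "wx": 0, "wy": 0, "wz": 0, "grip": 0.012}, {"tx": 0, "ty": 0, "tz": 0.0015, "wx": 0, "wy": 0, "wz": 0, "grip": 0.012}, {"tx": 0, "ty": 0, "tz": 0.001, "wx": 0, "wy": 0, "wz": 0, "grip": 0.012}, {"tx": 0, "ty": 0, "tz": 0, "wx": 0, "wy": 0, "wz": 0, "grip": 0.012}]}}

```text
time: 18.68
eef_pos: [554.4, 36.3, 200.1]
tool_rot: [-0.216, 0.95, -0.226, 0.006]
ft_force: [-0.8, -2.9, 5.2]
finger_gap: 0.187
grip_force: 44.8
```

```bash
python3 st.py
```

```text
t 18.675 tcp in flange [ 0.81399991 -1.59936235 84.52839206] F in tool [ 0.10068245  0.50612147 -5.9402219 ] tilt [ 0.001  0.    -1.   ] q6 1.5713384402544057
```

Call:
{"api": "play_rows", "payload": {"targets": [{"tx": 0, "ty": 0, "tz": 0.001, "wx": 0, "wy": 0, "wz": 0, "grip": 0.012}, {"tx": 0, "ty": 0, "tz": 0.001, "wx": 0, "wy": 0, "wz": 0, "grip": 0.012}, {"tx": 0, "ty": 0, "tz": 0, "wx": 0, "wy": 0, "wz": 0, "grip": 0.012}]}}

```text
time: 19.05
eef_pos: [554.7, 36.8, 199.0]
tool_rot: [-0.216, 0.95, -0.226, 0.006]
ft_force: [-2.7, -4.4, 9.6]
finger_gap: 0.189
grip_force: 44.8
```

```bash
python3 st.py
```

```text
t 19.05 tcp in flange [ 0.85552149 -1.69734193 83.29758018] F in tool [ -1.37538013   0.76087425 -10.84540779] tilt [ 0.001  0.    -1.   ] q6 1.5711773935530207
```

Call:
{"api": "play_rows", "payload": {"targets": [{"tx": 0, "ty": 0, "tz": 0, "wx": 0, "wy": 0, "wz": 0.09, "grip": 0.012}, {"tx": 0, "ty": 0, "tz": 0, "wx": 0, "wy": 0, "wz": 0.09, "grip": 0.012}, {"tx": 0, "ty": 0, "tz": 0, "wx": 0, "wy": 0, "wz": 0.09, "grip": 0.012}, {"tx": 0, "ty": 0, "tz": 0, "wx": 0, "wy": 0, "wz": 0, "grip": 0.012}]}}

```text
time: 19.55
eef_pos: [554.5, 36.9, 198.8]
tool_rot: [-0.215, 0.911, -0.351, -0.023]
ft_force: [-3.6, -4.9, 7.4]
finger_gap: 0.191
grip_force: 44.9
```

```bash
cat >> st.py <<'E'
print('M tool',T[:3,:3].T@o['torque'],'xang',np.degrees(np.arctan2(*(F.T@T[:3,0])[1::-1])))
E
python3 st.py
```

```text
t 19.55 tcp in flange [ 0.88751997 -1.64312361 83.06853299] F in tool [-1.05469828  2.78907992 -9.09395062] tilt [ 0.001  0.    -1.   ] q6 1.8413833800899368
M tool [-0.53909297  0.15787673 -0.04673042] xang -117.30175294557073
```

Call:
{"api": "play_rows", "payload": {"targets": [{"tx": 0, "ty": 0, "tz": 0, "wx": 0, "wy": 0, "wz": 0.09, "grip": 0.012}, {"tx": 0, "ty": 0, "tz": 0, "wx": 0, "wy": 0, "wz": 0.09, "grip": 0.012}, {"tx": 0, "ty": 0, "tz": 0, "wx": 0, "wy": 0, "wz": 0.09, "grip": 0.012}, {"tx": 0, "ty": 0, "tz": 0, "wx": 0, "wy": 0, "wz": 0.09, "grip": 0.012}, {"tx": 0, "ty": 0, "tz": 0, "wx": 0, "wy": 0, "wz": 0, "grip": 0.012}]}}

```text
time: 20.18
eef_pos: [554.5, 37.0, 199.1]
tool_rot: [-0.207, 0.833, -0.509, -0.061]
ft_force: [-2.7, -4.6, 8.3]
finger_gap: 0.186
grip_force: 44.9
```

```bash
python3 st.py
```

```text
t 20.175 tcp in flange [ 1.29167038 -1.62689605 83.18839383] F in tool [-0.08914857  1.87941785 -9.70244771] tilt [ 0.001 -0.    -1.   ] q6 2.201589834947624
M tool [-0.52880623  0.04470205 -0.00682114] xang -137.96829423693654
```

Call:
{"api": "play_rows", "payload": {"targets": [{"tx": 0, "ty": 0, "tz": 0, "wx": 0, "wy": 0, "wz": 0.05, "grip": 0.012}, {"tx": 0, "ty": 0, "tz": 0, "wx": 0, "wy": 0, "wz": 0.05, "grip": 0.012}, {"tx": 0, "ty": 0, "tz": 0, "wx": 0, "wy": 0, "wz": 0, "grip": 0.012}]}}

```text
time: 20.55
eef_pos: [554.4, 36.6, 198.9]
tool_rot: [-0.204, 0.807, -0.549, -0.071]
ft_force: [-4.0, -5.3, 7.7]
finger_gap: 0.193
grip_force: 45.0
```

```bash
python3 st.py
```

```text
t 20.55 tcp in flange [ 0.94421083 -1.67698981 83.19995786] F in tool [ 0.369432    3.42486009 -9.59121746] tilt [ 0.002  0.    -1.   ] q6 2.3004681954554704
M tool [-0.72589661  0.26851383 -0.36166928] xang -143.63482196639032
```

The stop is felt: torque is -0.36 N m at about 42° of turn. I'll back off slightly and let it spring up.

Call:
{"api": "play_rows", "payload": {"targets": [{"tx": 0, "ty": 0, "tz": 0, "wx": 0, "wy": 0, "wz": -0.04, "grip": 0.012}, {"tx": 0, "ty": 0, "tz": -0.0015, "wx": 0, "wy": 0, "wz": 0, "grip": 0.012}, {"tx": 0, "ty": 0, "tz": -0.0015, "wx": 0, "wy": 0, "wz": 0, "grip": 0.012}, {"tx": 0, "ty": 0, "tz": -0.001, "wx": 0, "wy": 0, "wz": 0, "grip": 0.012}, {"tx": 0, "ty": 0, "tz": 0, "wx": 0, "wy": 0, "wz": 0, "grip": 0.012}]}}

```text
time: 21.18
eef_pos: [553.8, 35.9, 200.8]
tool_rot: [-0.205, 0.817, -0.534, -0.068]
ft_force: [0.5, -1.3, 0.6]
finger_gap: 0.188
grip_force: 44.9
```

```bash
python3 st.py
```

```text
t 21.175 tcp in flange [ 0.90827481 -1.29419351 85.27960939] F in tool [ 1.14287114 -0.17587964 -0.99951008] tilt [-0.  0. -1.] q6 2.2615132087285477
M tool [ 0.13613678  0.83758622 -0.00936297] xang -141.45807115701118
```

The commanded 4 mm rise gave only about 2 mm, and the spring load is now carried by the tabs, so it is held. I'll tug 1 mm to test it, then release and withdraw.

Call:
{"api": "play_rows", "payload": {"targets": [{"tx": 0, "ty": 0, "tz": -0.001, "wx": 0, "wy": 0, "wz": 0, "grip": 0.012}, {"tx": 0, "ty": 0, "tz": 0, "wx": 0, "wy": 0, "wz": 0, "grip": 0.012}]}}

```text
time: 21.42
eef_pos: [553.4, 35.9, 201.0]
tool_rot: [-0.206, 0.817, -0.534, -0.069]
ft_force: [3.3, 0.4, -6.7]
finger_gap: 0.191
grip_force: 45.0
```

```bash
python3 st.py
```

```text
t 21.425 tcp in flange [ 0.93201339 -0.91612252 85.56337913] F in tool [ 3.22440946 -1.34663245  6.58593471] tilt [-0.001  0.001 -1.   ] q6 2.2616779525423865
M tool [0.70157821 1.02629093 0.09932878] xang -141.48750923547033
```

Call:
{"api": "play_rows", "payload": {"targets": [{"tx": 0, "ty": 0, "tz": 0.001, "wx": 0, "wy": 0, "wz": 0, "grip": 0.012}, {"tx": 0, "ty": 0, "tz": 0, "wx": 0, "wy": 0, "wz": 0, "grip": 0.025}, {"tx": 0, "ty": 0, "tz": 0, "wx": 0, "wy": 0, "wz": 0, "grip": 0.045}, {"tx": 0, "ty": 0, "tz": 0, "wx": 0, "wy": 0, "wz": 0, "grip": 0.045}, {"tx": 0, "ty": 0, "tz": -0.03, "wx": 0, "wy": 0, "wz": 0, "grip": 0.045}, {"tx": 0, "ty": 0, "tz": -0.05, "wx": 0, "wy": 0, "wz": 0, "grip": 0.045}, {"tx": 0, "ty": 0, "tz": -0.04, "wx": 0, "wy": 0, "wz": 0, "grip": 0.045}, {"tx": 0, "ty": 0, "tz": 0, "wx": 0, "wy": 0, "wz": 0, "grip": 0.045}]}}

```text
time: 22.42
eef_pos: [542.5, -14.8, 314.0]
tool_rot: [-0.206, 0.818, -0.534, -0.064]
ft_force: [0.3, 1.2, 0.4]
finger_gap: 0.48
grip_force: 0.0
```

Run:
```python
import io,contextlib
with contextlib.redirect_stdout(io.StringIO()):
    from fit import *
v=np.load('fit.npy');F=frame(v[3]);T=toolpose();im=env.read_camera('wrist');save(im,'f1.png')
hsv=cv2.cvtColor(im,cv2.COLOR_RGB2HSV);m=(hsv[...,0]>100)&(hsv[...,0]<122)&(hsv[...,1]>150)&(hsv[...,2]>50)
n,l,s,c=cv2.connectedComponentsWithStats(m.astype(np.uint8));print([s[i] for i in range(1,n) if s[i,4]>300])
p=v[:3].copy();p=p+F[:,2]*2
P=np.vstack([circ(p,F,36.5,z,T) for z in(4,8)]+[circ(p,F,33.5,79,T)]);print('expected box',P[:,1].min(),P[:,0].min(),P[:,1].max(),P[:,0].max())
for t,h in(('cover',4),('cover_grip',92.5)): print(t,[(x['location'],x['conf']) for x in env.pinpoint('wrist',t)[:1]],proj('wrist',p+F@[0,0,h],T))
```

```text
[array([ 251,  164,   63,   71, 3493], dtype=int32)]
expected box 250.87430577297596 162.67565180506875 316.95083877003725 236.87508090888116
cover [] [192.19659372 283.35983708]
cover_grip [([211.3, 280.2], 0.73)] [208.50023335 284.01001839]
```

The tug test held: the pull rose to about 6.6 N over 0.3 mm. The cover's outline matches the locked pose, so I'll hand in.

```bash
python3 -c "
from cell import env
print(env.finish_job())"
```

```text
the job is handed in; nothing more can be done
None
```

The new element is on the sprung seat and the blue cover is turned to its stop and locked over it; it held when tugged, and the job was handed in at about 22.5 s, with no verdict returned.

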